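# Show the cast leaf stamp to the studio camera

### The arm

A 6-joint arm with a two-finger parallel gripper is mounted at the origin on the work surface. World frame = base frame: x ahead of the robot, y to its left, z up, the work surface at z = 0. Lengths are in mm, angles in rad, forces in N, time in s.
With the tool pointing down it reaches from about 375 to 925 mm from the base axis. Payload 5.7 kg.
Tool frame: the origin (TCP) lies at the very end of the fingers, on their centre line; the grasp point (between the pads) lies 19 mm behind it; z points along the fingers, y is the line along which they close (so a half turn about z gives the same grasp; the last joint's range is limited). The gripper opens to 85 mm and grips with 20 to 120 N. Pads are 22 mm wide; open, the fingers measure 114 mm over their backs; the gripper's body (76 mm by 85 mm) begins 54 mm behind the grasp point. The pads swing forward as they close: fully open they stand 13 mm farther back than shut.
Start: joints at [1.092, 0.359, 1.51, -0, 1.272, -0.115], TCP at [213.488, 560.702, 231.267] pointing down, gripper open.
Joint ranges: [-2.97, 2.97], [-1.01, 2.36], [0.21, 2.38], [-0.96, 4.11], [0.2, 2.71], [-2.98, 2.98]. Speed limits (rad/s): [2.39, 2.39, 3.14, 3.14, 3.14, 3.14].

### API

Orientations are given as a unit quaternion [x, y, z, w].
In Python, from bench import ctrl gives the robot as it stands.
- The arm moves only by the tool arm_command, never from a script. Its argument "motion" is one flat list of numbers, 6 for each row, row after row: the shift along the world's x, y, z in m, then the turn, a rotation vector about the world's x, y, z in rad. In form: [tx, ty, tz, rx, ry, rz, tx, ty, tz, rx, ry, rz, ...]. A call has 1 to 5 rows; each row shifts and turns the commanded pose from where the row before left it; what a row does not reach is not made up. A row lasts 1/8 s, in which the tool goes at most 62.5 mm and 10.7 degrees, less where a joint would pass 70% of its speed; a pose out of reach is approached as far as the arm can. A call is refused whole if a number of a shift passes 0.0625 or a number of a turn 0.188, either way. A call with a gripper value outside its range is refused whole. "hand" is the closure, from -1 (fully open) to 1 (shut), so that 0 is half open, set as the call begins (left out, the last holds). The fingers move at their own pace and stop on an object; the grip force is fixed at half the most. Time passes only in rows, so rows that do not move let the fingers close. It gives the time, the measured TCP pose, the force, the opening and the grip force at its end, in the units of the state.
- ctrl.read_state(): the state, without advancing time (a new reading comes with each control period).
- ctrl.grab_frame(name): name is "scene" or "top" or "wrist"; returns a dict with "frame" (400x640x3 uint8, red, green, blue), "fx", "fy", "cx", "cy" (pixels), "R" (3x3) and "t" (3): a world point X has camera coordinates R X + t. Camera axes: x right, y down, z forward; pixel columns grow to the right and rows downward; lengths in mm; the calibration is good to about 2 mm. A picture is of the moment at which its call begins. There is no depth.
- ctrl.job_done(): hands the job in; it is judged then, once.
The state is a dict: "time_s": time; "q": joint angles; "dq": joint speeds; "joint_torque": joint torques, N m; "ee_pos": TCP position; "orientation": TCP orientation; "force": force on the tool from outside, world axes, zero at the start; "torque": the same for the moment, N m; "grip_width": finger opening in mm; "finger_force": force on a finger pad.
Only numpy, scipy, OpenCV 4.12 (cv2) and the standard library are available. Lean on these libraries where they do the work, as an engineer would, in place of code of your own. Each camera call takes 0.05 s, during which the arm holds its last target. There are 200 camera calls.

### The job

Take the arched printing stamp (rounded at one end, straight at the other) by its wooden grip out of its casting mould and show its printing face to the camera on the small tripod: face centred about 12 cm straight in front of the lens and square to it, with the rounded end at the top as the camera sees it. Finish while holding it there, still and in mid-air; the program ends holding, nothing is put down. Leave the round stamp, the camera and the other things on the table undisturbed.

Things in the scene. Friction and masses are not known exactly. Their poses are not given: they have to be found in the camera images.
- stamp: the arched stamp, loose, 110 to 230 g: white plaster plate 65 mm long (x), 50 wide (y), 16 thick (z), straight at its -x end, a half circle of 25 mm radius at +x, with a light wooden grip on its back. Origin: middle of the printing face (underside, leaf relief); z points out of the back. At the start it lies face down in its mould, z up, rounded end away from the robot (within about 40 degrees)
- stamp_grip (a point): centre of the arched stamp's wooden grip, an upright slab 44 mm along x, 16 mm thick along y and 46 mm high, standing on the middle of the plate's back. This point is half-way up the slab: 39 mm from the printing face, 23 mm above the plate's back. Axes as the stamp's
- stamp_face (a point): middle of the arched stamp's printing face (the underside as it lies in the mould). Axes as the stamp's
- stamp_arch (a point): middle of the rounded end of the arched stamp, on the edge of the printing face: 32.5 mm along the stamp's x from the middle of the face. Axes as the stamp's
- mould_arch: the arched stamp's mould, fixed: plywood board 140 x 112 x 8 mm with a grey open mould of arched outline, 10 mm walls, rim 28 mm above the table. Cavity 14 mm deep, 2.5 mm wider than the plate all round; the plate's back stands 2 mm above the rim. Origin: under the board, below the stamp's origin; x points to the rounded end. The two moulds change sides from start to start
- mould_round: the round mould, fixed to the table: the same board with a round grey mould of 79 mm outer diameter, rim 28 mm high; it holds the round stamp. Origin: middle of the board's underside
- round_stamp: bystander: a loose stamp with a round plaster plate 54 mm across and 16 mm thick and the same wooden grip, lying in the round mould. Origin: middle of its underside
- lens (a point): centre of the front of the camera's lens, a black barrel of 58 mm diameter, about 145 mm above the table. The lens looks along this frame's -x (things in front of it lie at negative x), up and back towards the robot, 49 to 60 degrees above level; y is level; +z is the top of the camera's picture
- cam_head (a joint): tilt of the camera on its tripod: the angle (rad) at which the lens looks above level; a stiff hinge that stays as it is set, 0.86 to 1.04 at the start. The black camera body is 105 mm wide, 64 mm high and 36 mm deep, its back 79 mm behind the lens front
- tripod: the camera's small tripod, fixed to the table beyond the moulds, 72 mm high, feet about 70 mm from its axis, with the black camera on top. The camera's head is held by a stiff hinge and stays as it is set. Origin: on the table, on the tripod's axis; the camera looks towards its -x side
- paint_bottle: bystander: blue plastic paint bottle, 60 mm in diameter, 170 mm tall, standing. Origin: middle of its base
- paint_jar: bystander: amber glass jar, 60 mm in diameter, 70 mm tall, standing. Origin: middle of its base
- brush: bystander: a broad flat paint brush about 200 mm long, lying on the table between the moulds. Origin: on the underside of the brush

How it is judged (in metres and radians):
On the way:
1. the arched stamp is gripped and lifted clear of its mould (contact force between the fingers and stamp above 1 N and height (world z) of stamp_face above 0.06 m and contact force between stamp and mould_arch below 0.1 N), for 0.2 s.
At the end, for the whole second after the job is handed in: The fingers alone hold the arched stamp at rest in the air, middle of its face 95 to 145 mm in front of the lens and within 20 mm of the lens axis sideways and up or down, face turned to the lens and square within 0.2 rad, rounded end to the top of the picture within 0.2 rad (contact force between the fingers and stamp above 1 N and x of stamp_face in the frame of lens between -0.145 and -0.095 m and y of stamp_face in the frame of lens between -0.02 and 0.02 m and z of stamp_face in the frame of lens between -0.02 and 0.02 m and x of stamp_grip in the frame of lens below -0.12 m and angle between the z axis of stamp_grip and the x axis of lens, either way round below 0.2 rad and angle between the x axis of stamp_grip and the z axis of lens, either way round below 0.2 rad and z of stamp_arch in the frame of lens above 0.005 m and height (world z) of stamp_face above 0.12 m and linear speed of stamp below 0.03 m/s and angular speed of stamp below 0.2 rad/s and contact force between stamp and mould_arch below 0.1 N and contact force between stamp and mould_round below 0.1 N and contact force between stamp and tripod below 0.1 N and contact force between stamp and round_stamp below 0.1 N); the arm keeps its last pose, push and grip.
It fails at once if the camera is knocked out of place (distance of lens from where it was at the start of the episode above 0.01 m).
It fails at once if the round stamp is disturbed (distance of round_stamp from where it was at the start of the episode above 0.02 m).
It fails at once if the bottle, jar or brush is disturbed (distance of any of paint_bottle, paint_jar, brush from where it was at the start of the episode above 0.03 m).
It also fails if it takes over 35 s, if anything falls off the work surface, if the arm or the gripper's body presses on something with over 40 N, if the wrist force passes 120 N, or if a joint passes its speed limit or range.

## Working session

There is one attempt and no reset: what is moved stays moved. The work goes in short steps, Python scripts to look and compute and a tool call to move; the robot and the scene stay as the last step left them, time stands still between calls to the robot, and variables do not carry over. Pictures are saved under pics/ and viewed, at most 10 in all, crops included, and the job is handed in when it is done.

Besides the shell and the picture viewer there is one more tool, called after ">>>" as name(argument=value, ...), one argument or row to a line, values as JSON. arm_command: Moves the arm, as the interface text tells. Its arguments: {"type":"object","properties":{"motion":{"type":"array","items":{"type":"number"}},"hand":{"type":"number"}},"required":["motion"]}

```bash
ls; mkdir -p pics; python3 - <<'E'
from bench import ctrl
import cv2,pickle
s=ctrl.read_state();print(s)
for n in ["scene","top"]:
    d=ctrl.grab_frame(n);pickle.dump(d,open(n+".pkl","wb"));cv2.imwrite(f"pics/{n}0.png",d["frame"][:,:,::-1]);print(n,d["fx"],d["cx"],d["cy"],d["R"],d["t"])
E
```

```text
pics
{'time_s': 0.0, 'q': array([ 1.09188590e+00,  3.59519121e-01,  1.51145199e+00, -4.73365425e-06,
        1.27251650e+00, -1.15075675e-01]), 'dq': array([ 0.00018883,  0.00038486,  0.00046918, -0.00038313, -0.00059966,
       -0.00030216]), 'joint_torque': array([ 1.94914195e-03, -5.27603889e+01, -2.78619987e+01, -7.25469613e-05,
        1.32704159e-02,  1.02285958e-05]), 'ee_pos': array([213.18787557, 560.10211324, 230.43775384]), 'orientation': array([ 1.80914873e-01,  9.83498303e-01, -9.06663743e-04, -2.75114357e-04]), 'force': array([-0.25038066,  0.75802447, -0.85298403]), 'torque': array([-0.06399985,  0.02358486, -0.01448302]), 'finger_force': 0.0, 'grip_width': 85.25632422882099}
scene 516.1716454072756 324.2750529369001 197.65752481703288 [[-0.88009425  0.47443929 -0.01847874]
 [ 0.29152439  0.50924516 -0.80974249]
 [-0.37476344 -0.71803671 -0.58649437]] [ 527.86961237  -82.27044795 1807.74521113]
top 392.14147297665204 315.5581763221318 200.18801713161076 [[ 1.82963842e-02 -9.99829886e-01  2.33260299e-03]
 [-9.96853566e-01 -1.84217812e-02 -7.70947880e-02]
 [ 7.71246438e-02 -9.14707746e-04 -9.97021039e-01]] [ -29.47071462  596.14243537 1016.19529458]
```

```bash
python3 - <<'E'
import cv2
t=cv2.imread("pics/top0.png");cv2.imwrite("pics/topb.png",cv2.resize(t,(800,500),interpolation=cv2.INTER_CUBIC))
t=cv2.imread("pics/scene0.png");cv2.imwrite("pics/sceneb.png",cv2.resize(t,(800,500),interpolation=cv2.INTER_CUBIC))
E
```

```text
(no output)
```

View pics/topb.png

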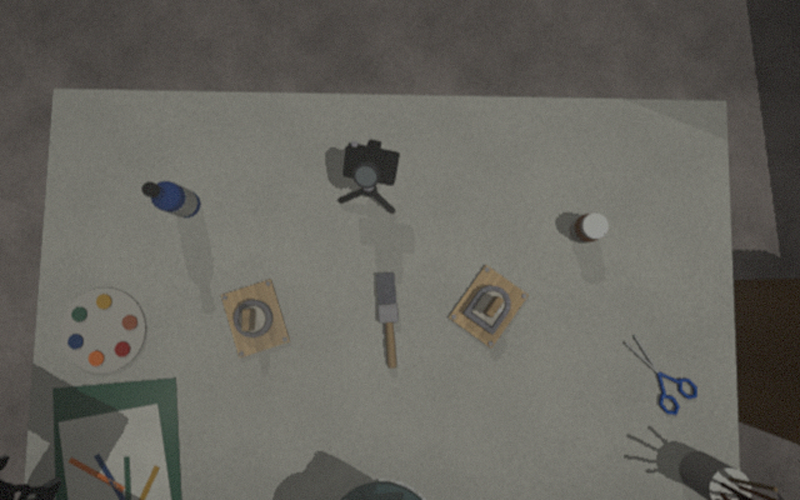

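View pics/sceneb.png

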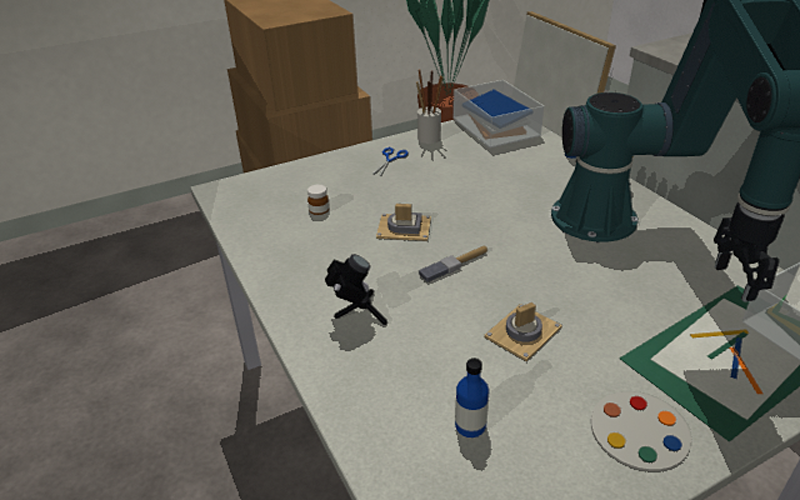

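Top view (800-wide scale): the arched mould is at (488,305), the round one at (255,318), the camera at (370,165) and the brush at x≈388 between the moulds. I'll enlarge the parts that matter.

```bash
python3 - <<'E'
import cv2,numpy as np
t=cv2.imread("pics/top0.png");s=cv2.imread("pics/scene0.png")
def c(im,x,y,w,h):
    o=cv2.convertScaleAbs(cv2.resize(im[y:y+h,x:x+w],(400,300),interpolation=cv2.INTER_CUBIC),alpha=1.5)
    for i in range(0,w,10): cv2.putText(o,str(x+i),(int(i*400/w),8),0,.3,(0,255,255)); cv2.line(o,(int(i*400/w),10),(int(i*400/w),14),(0,255,255))
    for i in range(0,h,10): cv2.putText(o,str(y+i),(0,int(i*300/h)+4),0,.3,(0,255,255)); cv2.line(o,(22,int(i*300/h)),(26,int(i*300/h)),(0,255,255))
    return o
cv2.imwrite("pics/m1.png",np.vstack([np.hstack([c(t,350,206,80,60),c(t,260,105,80,60)]),np.hstack([c(s,290,150,80,60),c(s,245,200,80,60)])]))
E
```

```text
(no output)
```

View pics/m1.png

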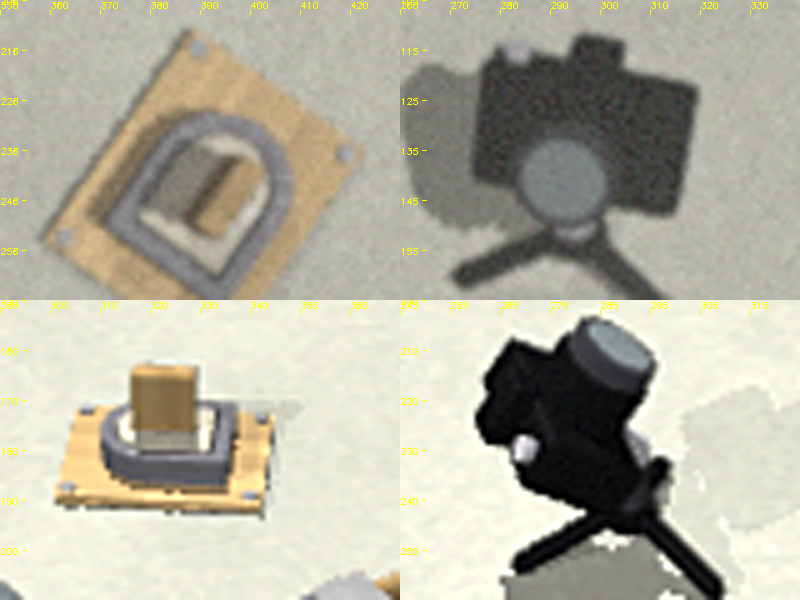

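```bash
cat > h.py <<'E'
import numpy as np,pickle,cv2
from scipy.optimize import least_squares
from scipy.spatial.transform import Rotation as Rn
C={n:pickle.load(open(n+".pkl","rb")) for n in("top","scene")}
def proj(d,X):
    c=np.atleast_2d(X)@d["R"].T+d["t"]; return np.c_[d["fx"]*c[:,0]/c[:,2]+d["cx"],d["fy"]*c[:,1]/c[:,2]+d["cy"]]
def lensR(yaw,tilt): # x axis = -look
    return Rn.from_euler("z",yaw).as_matrix()@Rn.from_euler("y",tilt).as_matrix()
E
cat > fit.py <<'E'
from h import *
# mould
B=np.array([[70,56],[70,-56],[-70,56]])
pb=np.array([[388,211.6],[422.6,236.4],[357.6,253.6]])
def f(p):
    x,y,a=p;R=np.array([[np.cos(a),-np.sin(a)],[np.sin(a),np.cos(a)]])
    X=np.c_[B@R.T+[x,y],[8]*3]
    g=np.array([[22,0,76],[-22,0,76]]);  
    return (proj(C["top"],X)-pb).ravel()
r=least_squares(f,[500,-150,-.5]);print("mould",r.x,r.fun.round(1))
x,y,a=r.x;R3=Rn.from_euler("z",a).as_matrix()
gt=np.array([[sx*22,sy*8,z] for z in(76,30) for sx in(1,-1) for sy in(1,-1)])@R3.T+[x,y,0]
for n in C: print(n,proj(C[n],gt).round(1).tolist())
pt=np.array([[279.4,114],[319.4,122.6],[314.6,147.6],[274.6,141]])
K=np.array([[79,52.5,32],[79,-52.5,32],[43,-52.5,-32],[43,52.5,-32]])
def f2(p):
    L=p[:3];R=lensR(p[3],p[4])
    return np.r_[(proj(C["top"],K@R.T+L)-pt).ravel()/1.5,(proj(C["top"],L)-[292.6,141])[0],(proj(C["scene"],L)-[289,209.2])[0],(L[2]-145)/5,(p[4]-.95)/.05]
r=least_squares(f2,[800,50,145,-.19,.95]);print("cam",r.x,r.fun.round(2))
np.save("cam.npy",r.x)
L=r.x[:3];R=lensR(r.x[3],r.x[4])
o=cv2.imread("pics/scene0.png");o2=cv2.imread("pics/top0.png")
ks=np.array([[i,j,k] for i in(43,79) for j in(-52.5,52.5) for k in(-32,32)])
th=np.linspace(0,2*np.pi,24);ring=np.c_[0*th,29*np.cos(th),29*np.sin(th)]
def dr(n,im,x0,y0,w,h,P,seg):
    q=np.round((proj(C[n],P)+.5-[x0,y0])*5).astype(int)
    m=cv2.convertScaleAbs(cv2.resize(im[y0:y0+h,x0:x0+w],None,fx=5,fy=5,interpolation=cv2.INTER_CUBIC),alpha=1.5)
    for i,j in seg: cv2.line(m,tuple(map(int,q[i])),tuple(map(int,q[j])),(0,0,255),1)
    return m
P=np.r_[ks,ring]@R.T+L
E=[(i,j) for i in range(8) for j in range(i) if bin(i^j).count("1")==1]+[(8+i,9+i) for i in range(23)]
E8=E[:12]
pl=np.c_[np.r_[7.5+25*np.cos(np.linspace(-np.pi/2,np.pi/2,12)),-32.5,-32.5],np.r_[25*np.sin(np.linspace(-np.pi/2,np.pi/2,12)),25,-25],[30]*14]@R3.T+[x,y,0]
gt=np.r_[gt,pl]; Eg=E8+[(8+i,8+(i+1)%14) for i in range(14)]
m=np.vstack([np.hstack([dr("top",o2,350,206,80,60,gt,Eg),dr("top",o2,260,105,80,60,P,E)]),np.hstack([dr("scene",o,290,150,80,60,gt,Eg),dr("scene",o,245,200,80,60,P,E)])])
cv2.imwrite("pics/m2.png",m)
E
python3 fit.py
```

```text
mould [ 481.47627816 -219.24914487   -0.61790983] [ 0.3 -0.1 -0.3 -0.   0.   0.2]
top [[397.8, 237.0], [403.0, 240.8], [387.5, 251.3], [392.7, 255.1], [394.1, 236.7], [399.0, 240.4], [384.2, 250.4], [389.2, 254.0]]
scene [[317.1, 164.5], [317.7, 161.9], [330.1, 165.1], [330.6, 162.6], [317.5, 175.9], [318.1, 173.3], [330.3, 176.5], [330.8, 174.0]]
cam [ 7.27434096e+02  3.77111437e+01  1.44313599e+02 -1.73798340e-01
  9.48447490e-01] [-0.28 -0.66  0.55 -1.12  0.03  1.54 -0.73  0.66  0.35 -0.29  0.06  0.11
 -0.14 -0.03]
```

View pics/m2.png

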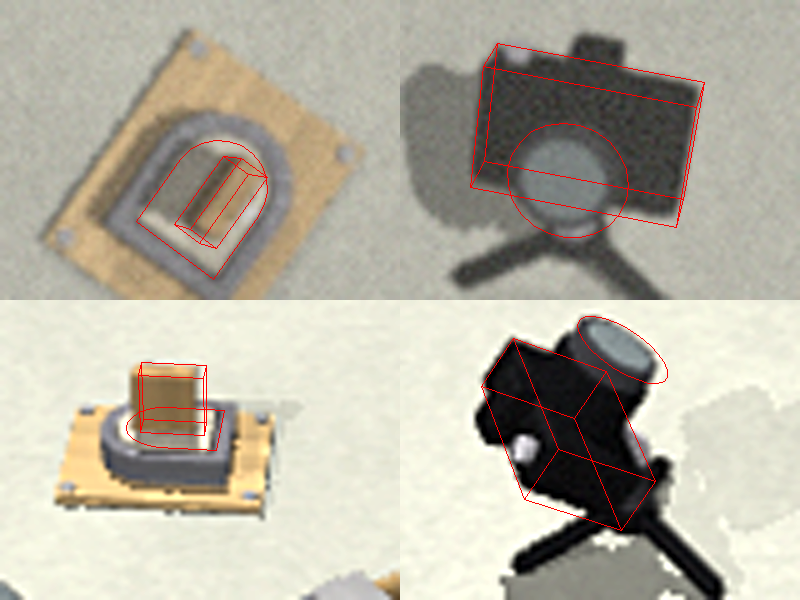

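Overlays fit to a few mm: the arched stamp is at about (484, -219) with yaw -0.62, and the lens at (727, 38, 144) with yaw -0.17 and tilt 0.95. Moving above the stamp.

>>> arm_command(
  motion=[0.018,-0.052,0,0,0,-0.017,0.018,-0.052,0,0,0,-0.017,0.018,-0.052,0,0,0,-0.017,0.018,-0.052,0,0,0,-0.017,0.018,-0.052,0,0,0,-0.017],
  hand=-1,
)

```text
time_s: 0.72
ee_pos: [303.6, 299.0, 231.1]
orientation: [0.223, 0.975, -0.0, 0.0]
force: [1.1, 0.2, 0.9]
grip_width: 85.7
finger_force: 0.0
```

>>> arm_command(
  motion=[0.018,-0.052,0,0,0,-0.017,0.018,-0.052,0,0,0,-0.017,0.018,-0.052,0,0,0,-0.017,0.018,-0.052,0,0,0,-0.017,0.018,-0.052,0,0,0,-0.017],
)

```text
time_s: 1.35
ee_pos: [393.6, 39.0, 231.3]
orientation: [0.264, 0.965, 0.0, 0.0]
force: [0.6, 0.1, -0.9]
grip_width: 85.1
finger_force: 0.0
```

>>> arm_command(
  motion=[0.018,-0.052,0,0,0,-0.017,0.018,-0.052,0,0,0,-0.017,0.018,-0.052,0,0,0,-0.017,0.018,-0.052,0,0,0,-0.017,0,0,0,0,0,0],
)

```text
time_s: 1.98
ee_pos: [466.9, -170.9, 231.1]
orientation: [0.298, 0.954, -0.001, 0.001]
force: [-0.4, 0.1, -0.5]
grip_width: 85.3
finger_force: 0.0
```

```bash
cat > look.py <<'E'
from h import *
from bench import ctrl
import sys
def ov(x,y,a,fn,new=True):
    if new:
        d=ctrl.grab_frame("wrist");pickle.dump(d,open("wrist.pkl","wb"))
    d=pickle.load(open("wrist.pkl","rb"))
    im=d["frame"][:,:,::-1].copy()
    R3=Rn.from_euler("z",a).as_matrix()
    g=np.array([[sx*22,sy*8,z] for z in(30,76) for sx in(-1,1) for sy in(-1,1)])@R3.T+[x,y,0]
    t=np.linspace(-np.pi/2,np.pi/2,12)
    pl=np.c_[np.r_[7.5+25*np.cos(t),-32.5,-32.5],np.r_[25*np.sin(t),25,-25],[30]*14]@R3.T+[x,y,0]
    p=proj(d,g)[4:][[0,1,3,2]];print(p.round(0).tolist())
    for k,c in((p,(0,0,255)),(proj(d,pl),(0,255,0))): cv2.polylines(im,[np.round(k).astype(np.int32)],True,c,1)
    im=cv2.convertScaleAbs(im,alpha=1.4);cv2.imwrite(fn,im)
if __name__=="__main__": ov(*map(float,sys.argv[1:4]),sys.argv[4],len(sys.argv)<6)
E
python3 look.py 484 -219 -.618 pics/w1.png
```

```text
[[282.0, 202.0], [298.0, 202.0], [299.0, 243.0], [283.0, 243.0]]
```

View pics/w1.png

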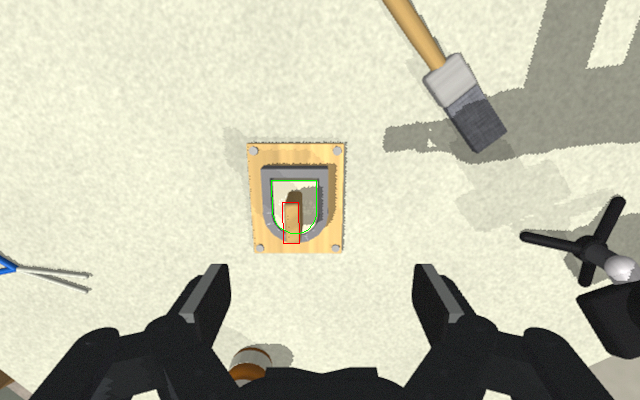

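The overlay matches the real grip (284–300, 204–243 px) and plate within about 1 px. Descending.

>>> arm_command(
  motion=[0.009,-0.024,0,0,0,-0.006,0.009,-0.024,0,0,0,-0.006,0,0,-0.05,0,0,0,0,0,-0.05,0,0,0,0,0,0,0,0,0],
)

```text
time_s: 2.65
ee_pos: [481.0, -214.1, 128.2]
orientation: [0.302, 0.953, 0.001, -0.004]
force: [-0.1, 0.6, 0.0]
grip_width: 85.2
finger_force: 0.0
```

>>> arm_command(
  motion=[0,0,0,0,0,0],
)

```text
time_s: 2.78
ee_pos: [484.6, -216.1, 132.5]
orientation: [0.302, 0.953, -0.0, 0.001]
force: [-0.1, -0.6, 0.9]
grip_width: 85.5
finger_force: 0.0
```

>>> arm_command(
  motion=[0,-0.003,-0.03,0,0,0,0,0,-0.03,0,0,0,0,0,-0.02,0,0,0,0,0,-0.014,0,0,0,0,0,0,0,0,0],
)

```text
time_s: 3.4
ee_pos: [484.1, -218.7, 37.8]
orientation: [0.302, 0.953, -0.0, 0.0]
force: [-0.3, 0.5, -0.4]
grip_width: 85.6
finger_force: 0.0
```

```bash
python3 look.py 484.5 -219.5 -.618 pics/w2.png; python3 -c "
from bench import ctrl;s=ctrl.read_state();print(s['ee_pos'],s['force'])"
```

```text
[[295.0, 269.0], [338.0, 270.0], [336.0, 362.0], [297.0, 362.0]]
[ 484.31143437 -218.77677544   38.17216628] [ 0.38296043  0.02435683 -0.32148517]
```

View pics/w2.png

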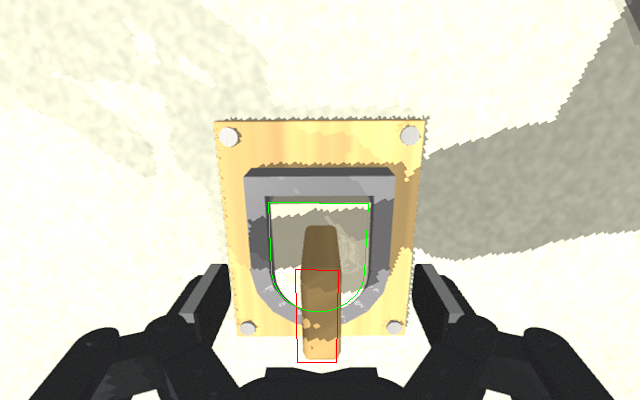

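The grip sits centred between the fingers (columns ~303–340, finger midline ~320), so I close the hand.

>>> arm_command(
  motion=[0,0,0,0,0,0,0,0,0,0,0,0,0,0,0,0,0,0,0,0,0,0,0,0,0,0,0,0,0,0],
  hand=1,
)

```text
time_s: 4.08
ee_pos: [483.8, -218.5, 37.6]
orientation: [0.302, 0.953, -0.0, 0.0]
force: [-0.9, -0.0, 3.8]
grip_width: 15.5
finger_force: 58.9
```

>>> arm_command(
  motion=[0,0,0,0,0,0,0,0,0,0,0,0,0,0,0,0,0,0],
)

```text
time_s: 4.45
ee_pos: [483.7, -218.4, 37.6]
orientation: [0.302, 0.953, -0.0, 0.0]
force: [-0.1, -0.3, 4.5]
grip_width: 15.0
finger_force: 59.1
```

>>> arm_command(
  motion=[0,0,0.01,0,0,0,0,0,0.02,0,0,0,0,0,0.03,0,0,0,0,0,0.04,0,0,0,0,0,0.04,0,0,0],
)

```text
time_s: 5.08
ee_pos: [482.9, -217.9, 178.5]
orientation: [0.302, 0.953, 0.0, -0.001]
force: [0.7, 0.3, -1.8]
grip_width: 15.5
finger_force: 58.6
```

>>> arm_command(
  motion=[0,0,0.04,0,0,0,0,0,0.04,0,0,0,0,0,0.03,0,0,0,0,0,0.02,0,0,0,0,0,0,0,0,0],
)

```text
time_s: 5.7
ee_pos: [484.1, -218.6, 308.9]
orientation: [0.302, 0.953, -0.0, 0.002]
force: [0.4, 0.6, -2.2]
grip_width: 15.4
finger_force: 58.6
```

```bash
cat > goal.py <<'E'
from h import *
from bench import ctrl
import sys
D=float(sys.argv[1]); gz=float(sys.argv[2])  # face distance; TCP above face
p=np.load("cam.npy");L=p[:3];RL=lensR(p[3],p[4])
face=L-D*RL[:,0]; tcp=face-gz*RL[:,0]
s=ctrl.read_state();Rc=Rn.from_quat(s["orientation"])
# stamp axes in tool, assuming stamp yaw -.618 at grasp with tool quat q0
q0=Rn.from_quat([.302,.953,0,0]); S0=Rn.from_euler("z",-.618)
St=Rn.from_matrix(np.c_[RL[:,2],np.cross(-RL[:,0],RL[:,2]),-RL[:,0]])
Rt=St*S0.inv()*q0
print("now",s["ee_pos"].round(1),s["force"].round(1),"w",s["grip_width"])
print("target",tcp.round(1),"d",(tcp-s["ee_pos"]).round(1),"rot",(Rt*Rc.inv()).as_rotvec().round(3))
E
python3 goal.py 200 23.5;python3 goal.py 120 23.5; python3 -c "
from bench import ctrl;import cv2
cv2.imwrite('pics/w3.png',ctrl.grab_frame('wrist')['frame'][:,:,::-1])"
```

```text
now [ 484.1 -218.6  308.9] [ 0.4  0.6 -2.2] w 15.43655770126463
target [599.1  60.2 325.9] d [115.1 278.9  17. ] rot [-0.241 -0.576  0.43 ]
now [ 484.1 -218.6  308.9] [ 0.4  0.6 -2.2] w 15.43655770126463
target [645.   52.2 260.9] d [161.  270.8 -48. ] rot [-0.241 -0.576  0.43 ]
```

View pics/w3.png

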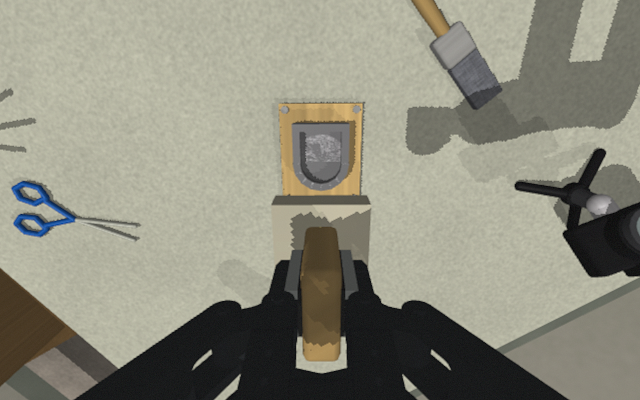

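The stamp is held and the mould is empty. Moving to the standoff pose on the lens axis.

>>> arm_command(
  motion=[0.0145,0.035,0.002,-0.03,-0.072,0.054,0.0145,0.035,0.002,-0.03,-0.072,0.054,0.0145,0.035,0.002,-0.03,-0.072,0.054,0.0145,0.035,0.002,-0.03,-0.072,0.054,0.0145,0.035,0.002,-0.03,-0.072,0.054],
)

```text
time_s: 6.38
ee_pos: [555.0, -41.9, 315.5]
orientation: [0.165, 0.967, -0.017, 0.192]
force: [0.3, -0.5, -1.6]
grip_width: 15.2
finger_force: 58.6
```

>>> arm_command(
  motion=[0.0145,0.035,0.002,-0.03,-0.072,0.054,0.0145,0.035,0.002,-0.03,-0.072,0.054,0.0145,0.035,0.002,-0.03,-0.072,0.054,0,0,0,0,0,0,0,0,0,0,0,0],
)

```text
time_s: 7.0
ee_pos: [598.4, 61.6, 321.6]
orientation: [0.079, 0.95, -0.027, 0.302]
force: [-0.4, -0.4, 0.2]
grip_width: 15.4
finger_force: 58.9
```

```bash
python3 goal.py 120 23.5; python3 - <<'E'
from bench import ctrl;import cv2,numpy as np
a=ctrl.grab_frame('top')["frame"][60:240,200:440,::-1];b=ctrl.grab_frame('scene')["frame"][120:270,200:400,::-1]
cv2.imwrite('pics/p1.png',np.hstack([cv2.resize(a,(400,300)),cv2.resize(b,(400,300))]))
E
```

```text
now [598.4  61.6 321.6] [-0.4 -0.4  0.2] w 15.383391227000764
target [645.   52.2 260.9] d [ 46.6  -9.4 -60.7] rot [-0.    -0.007 -0.002]
```

View pics/p1.png

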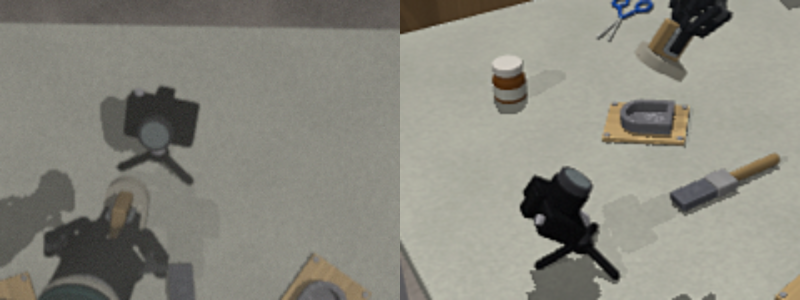

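The stamp sits on the lens axis with its rounded end up and away from the robot. Closing in to 12 cm.

>>> arm_command(
  motion=[0.012,-0.0023,-0.015,0,0,0,0.012,-0.0023,-0.015,0,0,0,0.012,-0.0023,-0.015,0,0,0,0.0105,-0.0023,-0.0155,0,0,0,0,0,0,0,0,0],
)

```text
time_s: 7.72
ee_pos: [645.7, 52.0, 260.4]
orientation: [0.08, 0.95, -0.027, 0.302]
force: [0.7, -0.2, -1.5]
grip_width: 15.6
finger_force: 58.9
```

>>> arm_command(
  motion=[0,0,0,0,0,0,0,0,0,0,0,0,0,0,0,0,0,0],
)

```text
time_s: 8.1
ee_pos: [646.1, 52.7, 263.6]
orientation: [0.08, 0.949, -0.027, 0.304]
force: [0.6, 0.1, -0.4]
grip_width: 15.5
finger_force: 58.9
```

```bash
python3 goal.py 120 23.5; python3 - <<'E'
from h import *
from bench import ctrl
s=ctrl.read_state();R=Rn.from_quat(s["orientation"])*Rn.from_quat([.302,.953,0,0]).inv()*Rn.from_euler("z",-.618)
tt=np.linspace(-np.pi/2,np.pi/2,12)
o=np.c_[np.r_[7.5+25*np.cos(tt),-32.5,-32.5],np.r_[25*np.sin(tt),25,-25],[0]*14]
gr=np.array([[22,8,76-14],[22,-8,62],[-22,-8,62],[-22,8,62]])
p=np.load("cam.npy");L=p[:3];RL=lensR(p[3],p[4]);th=np.linspace(0,2*np.pi,24)
ring=np.c_[0*th,29*np.cos(th),29*np.sin(th)]@RL.T+L
T=s["ee_pos"]+R.apply([0,0,-23.5])
ms=[]
for n,(x0,y0,w,h) in dict(top=(250,100,80,90),scene=(240,130,120,135)).items():
    d=ctrl.grab_frame(n);k=400/w
    m=cv2.convertScaleAbs(cv2.resize(d["frame"][y0:y0+h,x0:x0+w,::-1],(400,int(h*k)),interpolation=cv2.INTER_CUBIC),alpha=1.5)
    for P,c in((R.apply(o)+T,(0,0,255)),(R.apply(o+[0,0,16])+T,(0,255,0)),(R.apply(gr)+T,(255,0,0)),(ring,(0,255,255)),(np.array([L,L-120*RL[:,0]]),(255,0,255))):
        cv2.polylines(m,[np.round((proj(d,P)+.5-[x0,y0])*k).astype(np.int32)],True,c,1)
    ms.append(m)
cv2.imwrite("pics/f1.png",np.hstack(ms))
E
```

```text
now [646.1  52.7 263.6] [ 0.6  0.1 -0.4] w 15.498935869135197
target [645.   52.2 260.9] d [-1.  -0.5 -2.7] rot [-0.001 -0.002 -0.002]
```

View pics/f1.png

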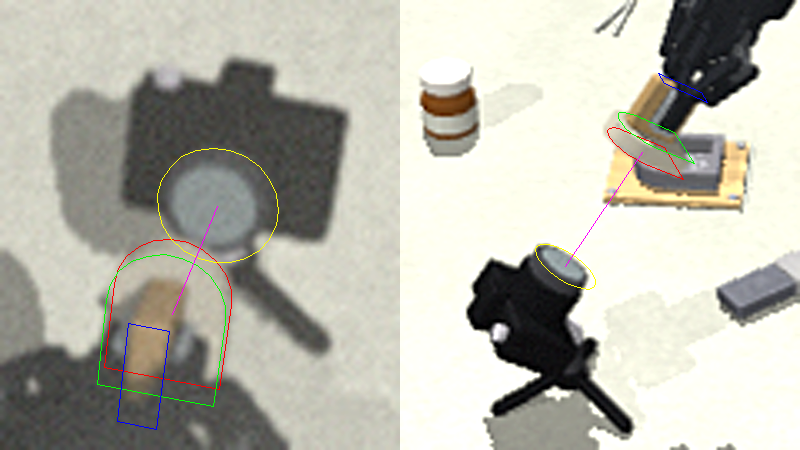

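The overlays of face, grip and lens agree with both pictures within about 4 mm, and everything is in tolerance. One short settle, then I hand in.

>>> arm_command(
  motion=[0,0,0,0,0,0,0,0,0,0,0,0,0,0,0,0,0,0,0,0,0,0,0,0],
)

```text
time_s: 8.7
ee_pos: [646.0, 52.5, 262.7]
orientation: [0.08, 0.949, -0.027, 0.303]
force: [-0.2, -0.7, -1.0]
grip_width: 15.6
finger_force: 58.9
```

```bash
python3 goal.py 120 23.5; python3 -c "
from bench import ctrl;print(abs(ctrl.read_state()['dq']).max());print(ctrl.job_done())"
```

```text
now [646.   52.5 262.7] [-0.2 -0.7 -1. ] w 15.563621168543104
target [645.   52.2 260.9] d [-0.9 -0.3 -1.8] rot [-0.001 -0.003 -0.002]
0.000927797712456878
the job is handed in; nothing more can be done
None
```

I handed the job in at about 8.7 s with the arched stamp held still in mid-air, its face about 12 cm in front of the lens, square to it and with the rounded end up; nothing else was touched as far as I could see, and no verdict came back.

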